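Top the cocoa shaker and uncap it, ready for dusting

TASK

The empty cocoa shaker stands open, and its double top stands beside it: the brass sieve lid with the blue dust cap sitting on it. Lower the nested pair together onto the tin, without dropping it, until the sieve lid is fully home, then lift the blue cap alone straight off, leaving the sieve lid seated and undisturbed, and finish still holding the cap level a hand's breadth above the tin. Leave the tin where it stands and do not disturb the other things on the shelf.

Things in the scene. Friction and masses are not known exactly. Their poses are not given: they have to be found in the camera images.
- tin_mid (a point): the open shaker tin, loose: upright brushed-steel cylinder, outer diameter 58 mm (59 at the rolled rim), 95 mm tall, mouth 54 mm wide and open at the top, 0.2 kg. This point is on its axis half-way up (47.5 mm above its foot); z points up along the axis
- tin_mouth (a point): centre of the tin's mouth, on its axis in the plane of the rim, 95 mm above its foot
- tin: the same tin; the origin is the centre of its underside
- lid_band (a point): the brass sieve lid (inner lid), loose, round, at the start standing on its plug. This point is on its axis at half the height of its knurled band (64 mm in diameter, 12 mm tall): 20 mm above the plug's foot, 6 mm from the band's underside and top; z points up along the axis. Fully home, the band's underside rests on the tin's rim and this point lies 6 mm above tin_mouth
- mesh_lid: the same sieve lid, about 0.11 kg. From below: plug 51 mm in diameter, 14 mm tall, its foot narrowed to 47 mm; the band; a neck 46 mm in diameter, 12 mm tall, sieve on top. It drops into the tin under its own weight, 1.5 mm play all round. Origin: centre of the plug's underside, 14 mm below the tin's rim when fully home
- cap_mid (a point): the blue plastic dust cap (outer lid), loose, about 0.035 kg: plain round cap 54 mm in diameter, 32 mm tall, closed on top, open below. This point is on its axis half-way up, 16 mm above its lower edge (22 mm above lid_band when nested); z points up along the axis
- dust_cap: the same cap; it sits loosely over the lid's neck (1.5 mm play, no catch or thread), its lower edge resting on the band, which stands out 5 mm all round: it rides along when the lid is lifted by the band, and comes off straight up. Origin: centre of its open lower edge, 6 mm above lid_band when nested
- dripper: bystander: orange plastic cone dripper, 112 mm wide at the rim, 84 mm tall, with a handle out to 83 mm on its own +x side, standing between tin and lids; origin at the centre of its foot
- cup_a: bystander: white porcelain cup, 74 mm across, 60 mm tall, on a wooden turntable (220 mm across, 30 mm high, turning freely); origin under its foot
- cup_b: bystander: the other white porcelain cup, the same
- kettle: bystander: black steel gooseneck kettle, 154 mm across the base, 166 mm tall, spout out to 164 mm on its own +x side, handle to 132 mm on -x; origin under its base
- carafe: bystander: glass carafe with wooden collar, 120 mm across, 150 mm tall, handle to 98 mm on its own +x side; origin under its base
- grinder: bystander: slim steel hand grinder, 52 mm across, 220 mm tall with a crank arm reaching 100 mm on its own +x side; origin under its base
- spoon: bystander: spoon 180 mm long, lying on the shelf

How it is judged:
By the outcome, as a careful person would: the job done as asked, in the order asked, and still so for the second after the job is handed in, while the arm keeps its last pose, push and grip.
It also fails if it takes over 56 s, if anything falls off the work surface, if the arm or the gripper's body presses on something with over 40 N, if the wrist force passes 120 N, or if a joint passes its speed limit or range.

ROBOT

A 6-joint arm with a two-finger parallel gripper is mounted at the origin on the work surface. World frame = base frame: x ahead of the robot, y to its left, z up, the work surface at z = 0. Lengths are in m, angles in rad, forces in N, time in s.
With the tool pointing down it reaches from about 0.225 to 0.875 m from the base axis. Payload 3.4 kg.
Tool frame: the origin (TCP) lies where the fingers leave the gripper's body, on its centre line; the fingertips stand 73 mm ahead of it and the grasp point (between the pads) lies 54 mm ahead of it (bot.grip_depth is the distance from the TCP to the grasp point, in m); z points along the fingers, y is the line along which they close (so a half turn about z gives the same grasp; the last joint's range is limited). The gripper opens to 85 mm and grips with 20 to 120 N. Pads are 22 mm wide; open, the fingers measure 114 mm over their backs; the gripper's body (76 mm by 85 mm) begins 54 mm behind the grasp point. The pads swing forward as they close: fully open they stand 13 mm farther back than shut.
Start: joints at [1.133, 0.276, 1.505, -0, 1.361, -0.121], TCP at [0.179, 0.546, 0.304] pointing down, gripper open.
Joint ranges: [-2.89, 2.89], [-0.75, 2.08], [0.22, 2.7], [-1.18, 4.32], [0.11, 2.71], [-2.7, 2.7]. Speed limits (rad/s): [2.57, 2.57, 3.14, 3.14, 3.14, 3.14].

INTERFACE

Orientations are given as a unit quaternion [x, y, z, w].
In Python, from bench import bot gives the robot as it stands. The module is installed in compiled form; this text tells all that it offers.
- The arm moves only by the tool carry_out, never from a script. Its argument "increments" is a list of rows, each a list of 7 numbers: the shift along the world's x, y, z in cm, then the turn, a rotation vector about the world's x, y, z in degrees, then the gripper command: -1 is fully open, 1 is shut, values between are in proportion. A call has 1 to 12 rows; each row shifts and turns the commanded pose from where the row before left it; what a row does not reach is not made up. A row lasts 1/10 s, in which the tool goes at most 50 mm and 8.59 degrees, less where a joint would pass 70% of its speed; a pose out of reach is approached as far as the arm can. A call with a gripper value outside its range is refused whole. The fingers move at their own pace and stop on an object; "grip_force" is the grip in N (left out, the last holds). Time passes only in rows, so rows that do not move let the fingers close. It gives the time, the measured TCP pose, the force, the opening and the grip force at its end, in the units of the state.
- bot.get_state(): the state, without advancing time (a new reading comes with each control period).
- bot.snapshot(name): name is "scene" or "top"; returns a dict with "image" (400x640x3 uint8, red, green, blue), "vertical_fov" (degrees; the focal length in pixels is half the picture's height over the tangent of half this angle, whatever the lens; pixels are square), "cx", "cy" (the principal point, pixels), "dist_coeffs" ([k1, k2, p1, p2, k3] as OpenCV has them; the pictures are not rectified), "rvec" (rotation vector, rad) and "tvec" (3), from world to camera coordinates, as OpenCV has them. Camera axes: x right, y down, z forward; pixel columns grow to the right and rows downward; lengths in m; the calibration is good to about 2 mm. A picture is of the moment at which its call begins. There is no depth.
- bot.hand_in(): hands the job in; it is judged then, once.
The state is a dict: "time": time; "joint_pos": joint angles; "dq": joint speeds; "joint_efforts": joint torques, N m; "tool_pos": TCP position; "tool_rot": TCP orientation; "ft_force": force on the tool from outside, world axes, zero at the start; "wrist_torque": the same for the moment, N m; "grip_width": opening from 0.0 (shut) to 1.0 (fully open); "grip_force": force on a finger pad.
Only numpy, scipy, OpenCV 4.12 (cv2) and the standard library are available. Lean on these libraries where they do the work, as an engineer would, in place of code of your own. Each camera call takes 0.05 s, during which the arm holds its last target. There are 200 camera calls.

## Working session

There is one attempt and no reset: what is moved stays moved. The work goes in short steps, Python scripts to look and compute and a tool call to move; the robot and the scene stay as the last step left them, time stands still between calls to the robot, and variables do not carry over. Pictures are saved under pics/ and viewed, at most 13 in all, crops included, and the job is handed in when it is done.

Besides the shell and the picture viewer there is one more tool, called after "Request:" by a JSON object that holds its "op" and its "data". carry_out: Moves the arm, as the interface text tells. Its arguments: {"type":"object","properties":{"increments":{"type":"array","items":{"type":"array","items":{"type":"number"}}},"grip_force":{"type":"number"}},"required":["increments"]}

```bash
mkdir -p pics
cat > h.py <<'E'
import numpy as np, cv2, pickle
def K(s):
    f=s["image"].shape[0]/2/np.tan(np.radians(s["vertical_fov"])/2)
    return np.array([[f,0,s["cx"]],[0,f,s["cy"]],[0,0,1]])
def ray(s,uv):
    p=cv2.undistortPoints(np.array([[uv]],float),K(s),np.array(s["dist_coeffs"],float))[0,0]
    R=cv2.Rodrigues(np.array(s["rvec"],float))[0]; t=np.array(s["tvec"],float).ravel()
    d=R.T@np.array([p[0],p[1],1]); return -R.T@t, d/np.linalg.norm(d)
def atz(s,uv,z):
    o,d=ray(s,uv); return o+d*(z-o[2])/d[2]
def tri(sa,a,sb,b):
    o1,d1=ray(sa,a);o2,d2=ray(sb,b)
    x=np.linalg.lstsq(np.c_[d1,-d2],o2-o1,rcond=None)[0]
    p,q=o1+d1*x[0],o2+d2*x[1]; return (p+q)/2,np.linalg.norm(p-q)
def proj(s,P):
    return cv2.projectPoints(np.array(P,float).reshape(-1,3),np.array(s["rvec"],float),np.array(s["tvec"],float),K(s),np.array(s["dist_coeffs"],float))[0].reshape(-1,2)
def snap(n,save):
    from bench import bot
    s=bot.snapshot(n); pickle.dump(dict(s),open(save+".pkl","wb")); cv2.imwrite("pics/"+save+".png",s["image"][:,:,::-1]); return s
def load(n): return pickle.load(open(n+".pkl","rb"))
E
python3 - <<'E'
from h import *
for n in("scene","top"):
    s=snap(n,n+"0"); print(n,s["vertical_fov"],s["dist_coeffs"],ray(s,(320,200)))
E
```

```text
scene 55.99585170655128 [0.00993728 0.         0.         0.         0.        ] (array([1.27754861, 0.08236037, 0.9506704 ]), array([-0.61334661, -0.0416618 , -0.78871429]))
top 52.51112294594661 [-0.00936128  0.          0.          0.          0.        ] (array([0.37187318, 0.02036074, 1.20778311]), array([ 0.18789442, -0.0027202 , -0.98218546]))
```

View pics/scene0.png

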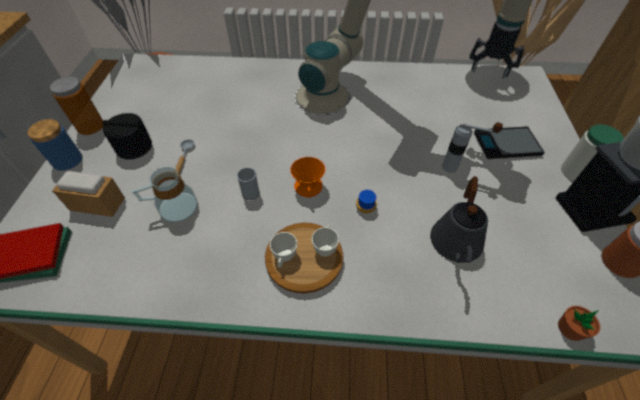

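View pics/top0.png

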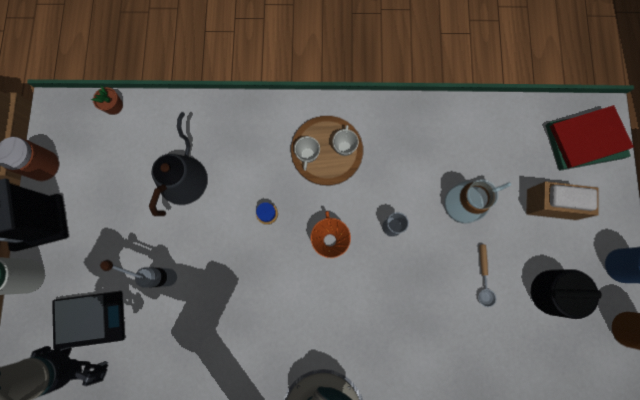

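The scene view has the tin at about (249,183), the orange dripper at (308,178) and the lids at (367,201). The top view has the tin at (396,223), the dripper at (330,237) and the lids at (266,211). I'll enlarge these areas to read them closer.

Run:
```python
from h import *
def crop(n,x,y,w,h,k): 
    return cv2.resize(load(n)["image"][y:y+h,x:x+w,::-1],None,fx=k,fy=k,interpolation=cv2.INTER_CUBIC)
a=[crop("scene0",225,160,48,36,8),crop("scene0",345,182,48,36,8),crop("top0",372,205,48,36,8),crop("top0",243,193,48,36,8)]
cv2.imwrite("pics/c1.png",np.vstack([np.hstack(a[:2]),np.hstack(a[2:])]))
```

```text
(no output)
```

View pics/c1.png

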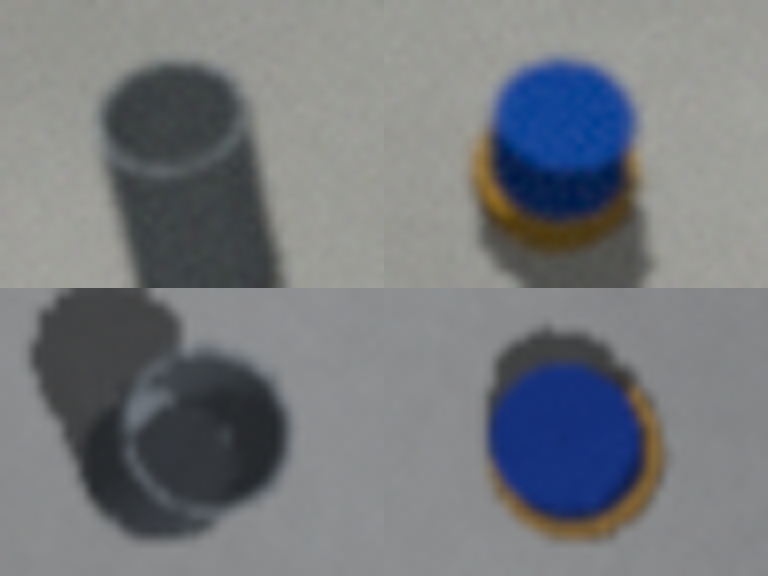

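Enlarged: the rim centre is at about (246.2,174.3) scene and (397.3,222.6) top. The cap's top centre is at about (367.1,195.9) scene and (265.3,211.7) top.

Run:
```python
from h import *
s,t=load("scene0"),load("top0")
for n,a,b in(("rim",(246.2,174.3),(397.25,222.56)),("cap",(367.13,195.94),(265.31,211.69)),("dripper rim",(308.5,171),(330.5,237))):
    print(n,*tri(s,a,t,b))
print(atz(t,(397.25,222.56),.095),atz(s,(246.2,174.3),.095))
print(atz(t,(265.31,211.69),.058),atz(s,(367.13,195.94),.058))
print("turntable",atz(t,(327,150),.03), "spoutkettle",atz(t,(180,178),.1))
from bench import bot; S=bot.get_state(); print(S["tool_pos"],S["tool_rot"],bot.grip_depth,S["grip_width"])
from scipy.spatial.transform import Rotation as R; print(R.from_quat(S["tool_rot"]).as_matrix())
```

```text
rim [ 0.52477645 -0.19649567  0.0917891 ] 0.0018111079884291766
cap [0.55583054 0.17570171 0.05462241] 0.0024364226085327027
dripper rim [ 0.48343787 -0.01065827  0.07467977] 0.0059220046223262
[ 0.52447314 -0.1967846   0.095     ] [ 0.52764278 -0.1945172   0.095     ]
[0.55530202 0.1740218  0.058     ] [0.55839093 0.17656939 0.058     ]
turntable [ 0.75131299 -0.00193005  0.03      ] spoutkettle [0.64130384 0.41342524 0.1       ]
[0.17898106 0.54607306 0.30311619] [ 1.57751715e-01  9.87478456e-01 -7.98650178e-04 -2.41609479e-04] 0.0539 1.0010274612905372
[[-9.50228676e-01  3.11552454e-01 -7.29145180e-04]
 [ 3.11553226e-01  9.50227517e-01 -1.50107107e-03]
 [ 2.25191439e-04 -1.65352831e-03 -9.99998608e-01]]
```

Request:
{"op": "carry_out", "data": {"increments": [[0,0,3,0,0,0,-1],[0,0,3,0,0,0,-1],[3,-3,0,0,0,1.8,-1],[3,-3,0,0,0,1.8,-1],[3,-3,0,0,0,1.8,-1],[3,-3,0,0,0,1.8,-1],[3,-3,0,0,0,1.8,-1],[3,-3,0,0,0,1.8,-1],[3,-3,0,0,0,1.8,-1],[3,-3,0,0,0,1.8,-1],[3,-3,0,0,0,1.8,-1],[3,-3,0,0,0,1.8,-1]], "grip_force": 40}}

```text
time: 1.3
tool_pos: [0.48, 0.2449, 0.3636]
tool_rot: [0.001, 1.0, -0.0, -0.0]
ft_force: [1.0, -0.2, -0.3]
grip_width: 1.0
grip_force: 0.0
```

Request:
{"op": "carry_out", "data": {"increments": [[2.6,-2.3,0,0,0,0,-1],[2.6,-2.3,0,0,0,0,-1],[2.5,-2.35,0,0,0,0,-1],[0,0,-4,0,0,0,-1],[0,0,-4,0,0,0,-1],[0,0,-4,0,0,0,-1],[0,0,-4,0,0,0,-1],[0,0,-3,0,0,0,-1],[0,0,-2,0,0,0,-1],[0,0,0,0,0,0,-1],[0,0,0,0,0,0,-1]]}}

```text
time: 2.4
tool_pos: [0.5562, 0.1769, 0.1539]
tool_rot: [0.001, 1.0, -0.0, -0.0]
ft_force: [0.1, -0.4, 1.1]
grip_width: 0.999
grip_force: 0.0
```

Run:
```python
from h import *
s=snap("scene","s1"); t=snap("top","t1")
from bench import bot; S=bot.get_state(); p=S["tool_pos"]; print(p,S["joint_pos"])
for q in (s,t): print(proj(q,[p,np.array(p)-[0,0,.073],[.557,.1755,.058]]))
a=cv2.resize(s["image"][130:230,315:415,::-1],None,fx=4,fy=4,interpolation=3);b=cv2.resize(t["image"][150:250,215:315,::-1],None,fx=4,fy=4,interpolation=3)
cv2.imwrite("pics/c2.png",np.hstack([a,b]))
```

```text
[0.55711798 0.17711543 0.15534724] [ 1.88772539e-01  4.06798299e-01  1.70265773e+00  9.57860451e-05
  1.02933895e+00 -1.37950690e+00]
[[370.64768602 174.14902628]
 [368.09917698 190.52384559]
 [366.76998483 195.56371712]]
[[259.47283677 205.11813302]
 [263.13883186 209.66066011]
 [264.81951757 211.10000772]]
```

View pics/c2.png

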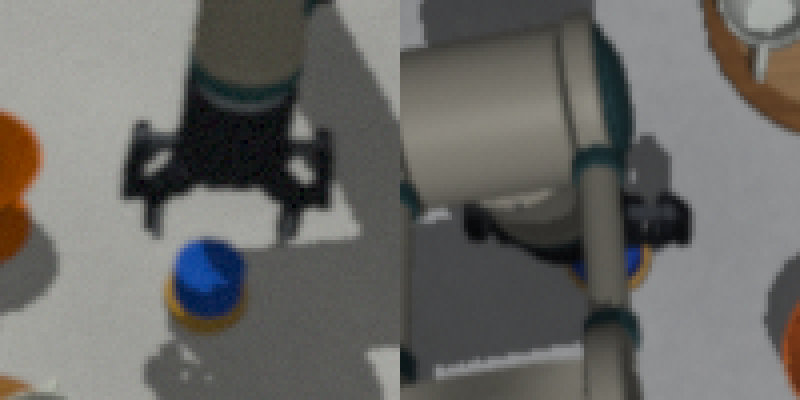

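The scene crop shows the open fingers straddling the blue cap from above, with the tips at about (353,190) and (386,190.5) in full-picture pixels. Their midpoint is slightly to the +y side, so I'll shift 2 mm and descend.

Request:
{"op": "carry_out", "data": {"increments": [[0,-0.2,-2,0,0,0,-1],[0,0,-2,0,0,0,-1],[0,0,-2,0,0,0,-1],[0,0,-1,0,0,0,-1],[0,0,-0.5,0,0,0,-1],[0,0,0,0,0,0,-1],[0,0,0,0,0,0,-1]]}}

```text
time: 3.2
tool_pos: [0.5569, 0.1751, 0.0799]
tool_rot: [0.001, 1.0, 0.0, 0.001]
ft_force: [-0.1, -0.1, -0.0]
grip_width: 1.003
grip_force: 0.0
```

Run:
```python
from h import *
s=snap("scene","s2")
from bench import bot; S=bot.get_state(); p=S["tool_pos"]; print(p,S["ft_force"])
cv2.imwrite("pics/c3.png",cv2.resize(s["image"][160:235,330:405,::-1],None,fx=8,fy=8,interpolation=3))
```

```text
[0.55687386 0.17505753 0.07995053] [ 0.54224618 -0.54103274 -0.27144086]
```

View pics/c3.png

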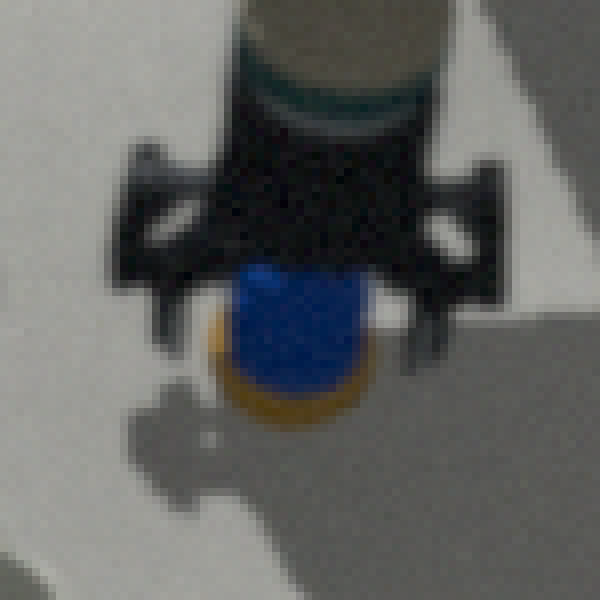

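The fingers straddle the lid: inner edges at 183 and 410 in the crop against the band's 208–375, so it is centred to about 2 mm. Next I check the tip height from their rows (mid (367.4,205.3)).

Run:
```python
from h import *
s=load("s2")
for uv in((351.3,204.2),(382.7,205.8)):
    o,d=ray(s,uv); print(o+d*(.557-o[0])/d[0])
print(proj(s,[[.557,.175,.026],[.557,.175,.007]]))
```

```text
[0.557      0.13173118 0.01101094]
[0.557      0.22939447 0.01127073]
[[365.61674927 202.00284082]
 [365.05035129 205.70215675]]
```

Request:
{"op": "carry_out", "data": {"increments": [[0,0,-0.5,0,0,0,-1],[0,0,-0.3,0,0,0,-1],[0,0,0,0,0,0,0.3],[0,0,0,0,0,0,0.5],[0,0,0,0,0,0,0.7],[0,0,0,0,0,0,1],[0,0,0,0,0,0,1],[0,0,0,0,0,0,1],[0,0,0,0,0,0,1],[0,0,0,0,0,0,1]], "grip_force": 40}}

```text
time: 4.25
tool_pos: [0.5562, 0.1749, 0.0711]
tool_rot: [0.001, 1.0, 0.0, 0.0]
ft_force: [-0.7, -0.1, 4.4]
grip_width: 0.737
grip_force: 44.0
```

Request:
{"op": "carry_out", "data": {"increments": [[0,0,0.5,0,0,0,1],[0,0,1,0,0,0,1],[0,0,1.5,0,0,0,1],[0,0,2,0,0,0,1],[0,0,2,0,0,0,1],[0,0,2,0,0,0,1],[0,0,2,0,0,0,1],[0,0,2,0,0,0,1],[0,0,2,0,0,0,1],[0,0,1,0,0,0,1],[0,0,0.5,0,0,0,1],[0,0,0,0,0,0,1]]}}

```text
time: 5.45
tool_pos: [0.5561, 0.1749, 0.2362]
tool_rot: [0.001, 1.0, 0.0, 0.0]
ft_force: [-0.0, -0.0, -1.8]
grip_width: 0.736
grip_force: 44.0
```

Run:
```python
from h import *
s=snap("scene","s3")
from bench import bot; S=bot.get_state(); p=S["tool_pos"]; print(p,S["ft_force"],S["grip_width"],S["grip_force"])
u,v=proj(s,[np.array(p)-[0,0,.05]])[0].astype(int); print(u,v)
cv2.imwrite("pics/c4.png",cv2.resize(s["image"][v-37:v+38,u-37:u+38,::-1],None,fx=8,fy=8,interpolation=3))
```

```text
[0.55581178 0.17484367 0.23549654] [ 0.21999424  0.20718038 -1.39379177] 0.7333254572820854 44.01672542095184
370 166
```

View pics/c4.png

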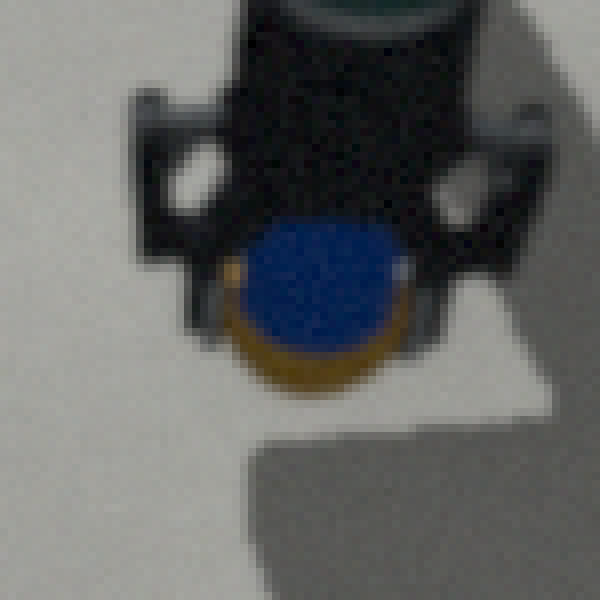

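The pair is held: band between the pads, cap level on it (cap at crop (325,285), band bottom at (315,390)). Now I carry it over the dripper to the tin.

Request:
{"op": "carry_out", "data": {"increments": [[0,-1,0,0,0,0,1],[-0.2,-2,0,0,0,0,1],[-0.3,-2.5,0,0,0,0,1],[-0.3,-3,0,0,0,0,1],[-0.3,-3,0,0,0,0,1],[-0.3,-3,0,0,0,0,1],[-0.3,-3,0,0,0,0,1],[-0.3,-3,0,0,0,0,1],[-0.3,-3,0,0,0,0,1],[-0.3,-3,0,0,0,0,1],[-0.2,-2.5,0,0,0,0,1],[-0.1,-2,0,0,0,0,1]]}}

```text
time: 6.7
tool_pos: [0.5261, -0.1372, 0.2349]
tool_rot: [0.002, 1.0, 0.0, -0.001]
ft_force: [0.8, -0.4, -1.4]
grip_width: 0.735
grip_force: 44.0
```

Request:
{"op": "carry_out", "data": {"increments": [[-0.1,-2,0,0,0,0,1],[-0.1,-2,0,0,0,0,1],[0,-1.3,0,0,0,0,1],[0,-0.8,0,0,0,0,1],[0,0,-1,0,0,0,1],[0,0,-1.5,0,0,0,1],[0,0,-1.5,0,0,0,1],[0,0,-1,0,0,0,1],[0,0,0,0,0,0,1],[0,0,0,0,0,0,1]]}}

```text
time: 7.7
tool_pos: [0.5252, -0.1957, 0.1858]
tool_rot: [0.001, 1.0, 0.0, -0.0]
ft_force: [-0.1, -0.4, -1.8]
grip_width: 0.735
grip_force: 44.1
```

Run:
```python
from h import *
s=snap("scene","s4"); t=snap("top","t4")
from bench import bot; S=bot.get_state(); p=np.array(S["tool_pos"]); print(p,S["ft_force"],S["grip_width"],S["joint_pos"],S["tool_rot"])
a=cv2.resize(s["image"][145:215,215:285,::-1],None,fx=8,fy=8,interpolation=3)
cv2.imwrite("pics/c5.png",np.hstack([a, cv2.resize(t["image"][185:255,372:402,::-1],None,fx=8,fy=8,interpolation=3)]))
```

```text
[ 0.52562645 -0.19605846  0.18655761] [-0.69460079 -0.83078947 -1.44352989] 0.7331157313157374 [-4.81140157e-01  3.44764021e-01  1.71461848e+00  2.14470363e-04
  1.08089972e+00 -2.04969717e+00] [ 1.17004991e-03  9.99999096e-01 -2.18617795e-04  6.24876213e-04]
```

View pics/c5.png

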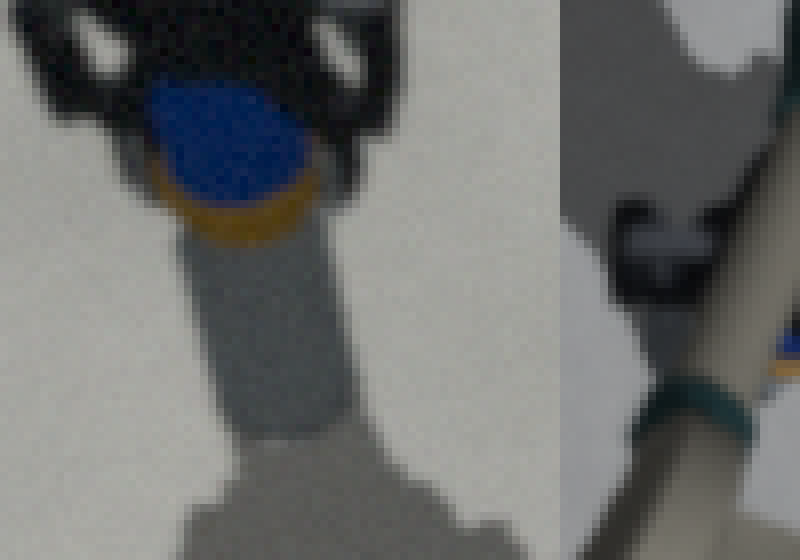

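The scene crop shows the pair over the tin: band's lowest edge near crop (240,245), tin's side edges from (182,235) to (230,430) and (327,215) to (360,405). I compare with projected models to get the remaining offset.

Run:
```python
from h import *
s=load("s4"); P=np.array([.5256,-.1961])
th=np.linspace(0,2*np.pi,721)
def c(p): return (p-[215,145]+.5)*8-.5
def ring(x,y,z,r): return c(proj(s,np.c_[x+r*np.cos(th),y+r*np.sin(th),0*th+z]))
for n,z,r in(("band",.1295,.032),("bandtop",.1415,.032),("capbot",.1415,.027)):
    q=ring(*P,z,r); print(n,"bottom",q[q[:,1].argmax()].round(),"left",q[:,0].min().round(),"right",q[:,0].max().round())
hull=cv2.convexHull(np.vstack([ring(*P,0,.029),ring(*P,.095,.029)]).astype(np.float32))[:,0]
def edges(h,row):
    xs=[]
    for a,b in zip(h,np.roll(h,-1,0)):
        if (a[1]-row)*(b[1]-row)<0: xs.append(a[0]+(b[0]-a[0])*(row-a[1])/(b[1]-a[1]))
    return np.round(sorted(xs),1)
im=cv2.resize(s["image"][145:215,215:285],None,fx=8,fy=8,interpolation=3).astype(int)
hsv=cv2.cvtColor(s["image"][145:215,215:285],cv2.COLOR_RGB2HSV); hsv=cv2.resize(hsv,None,fx=8,fy=8,interpolation=1)
sat=hsv[...,1]>110
bh=cv2.convexHull(np.vstack([ring(*P,.1295,.032),ring(*P,.1415,.032)]).astype(np.float32))[:,0]
for row in(200,215,230): 
    k=np.where(sat[row]&(hsv[row,:,2]>50))[0]; print("band row",row,k.min(),k.max(),"model",edges(bh,row))
for col in (220,240,260): k=np.where(sat[:,col])[0]; print("col",col,k.max(),"model",bh[np.argsort(abs(bh[:,0]-col))[:12],1].max())
g=im.mean(2)
for row in(270,300,330,360,390):
    d=np.diff(cv2.GaussianBlur(g[row:row+1].astype(np.float32),(15,1),0)[0]); print("tin row",row,120+d[120:270].argmin(),270+d[270:450].argmax(),"model",edges(hull,row))
print("foot model",hull[:,1].max())
```

```text
band bottom [224. 236.] left 149.0 right 322.0
bandtop bottom [219. 214.] left 143.0 right 317.0
capbot bottom [221. 204.] left 157.0 right 304.0
band row 200 168 310 model [153.6 308. ]
band row 215 183 300 model [164.6 291.8]
band row 230 197 289 model [189.7 261.4]
col 220 242 model 235.75914
col 240 244 model 235.02751
col 260 242 model 230.9415
tin row 270 183 335 model [179.7 335.5]
tin row 300 191 343 model [187.6 341.5]
tin row 330 199 343 model [195.4 347.6]
tin row 360 207 351 model [203.3 353.6]
tin row 390 215 359 model [211.2 357.2]
foot model 446.1025
```

```bash
cat > fit.py <<'E'
from h import *
from scipy.optimize import minimize
th=np.linspace(0,2*np.pi,181)
def hull(s,x,y,rz,off,k):
    pts=np.vstack([proj(s,np.c_[x+r*np.cos(th),y+r*np.sin(th),0*th+z]) for r,z in rz])
    h=cv2.convexHull(((pts-off+.5)*k-.5).astype(np.float32))
    return h
def render(s,x,y,rz,off,k,shape):
    m=np.zeros(shape,np.uint8); cv2.fillConvexPoly(m,np.round(hull(s,x,y,rz,off,k)*16).astype(np.int32),255,shift=4); return m/255.
def mask(s,off,n,k,kind):
    c=cv2.cvtColor(cv2.resize(s["image"][off[1]:off[1]+n,off[0]:off[0]+n],None,fx=k,fy=k,interpolation=cv2.INTER_CUBIC),cv2.COLOR_RGB2HSV)
    h,sa,v=[c[...,i].astype(int) for i in range(3)]
    if kind=="lid": return (sa>100)&(v>45)
E
python3 - <<'E'
from fit import *
def lidfit(n,off,zf,x0,band_rows):
    s=load(n);k=8;N=60
    m=mask(s,off,N,k,"lid").astype(float)
    # compare only in the lower part (band+cap front), rows below cap middle
    def cost(p):
        r=np.maximum.reduce([render(s,*p,[(.032,zf+.014),(.032,zf+.026)],off,k,m.shape),render(s,*p,[(.027,zf+.026),(.027,zf+.058)],off,k,m.shape)])
        return abs(r-m)[band_rows(s,p)*1:].sum()
    f=lambda p: cost(p)
    res=minimize(f,x0,method="Nelder-Mead",options=dict(initial_simplex=[x0,np.add(x0,[.006,0]),np.add(x0,[0,.006])],xatol=1e-5))
    print(n,res.x,res.fun,f(x0)); 
    return res
def rows(off,z):  # rows below projected cap mid at nominal
    return lambda s,p:int((R0-off[1])*8)
for n,off,zf,x0 in(("scene0",(340,165),0,[.557,.1755]),("s3",(343,140),.2355-.0711,[.5558,.1748]),("s4",(215,140),.1866-.0711,[.5256,-.1961])):
    R0=proj(load(n),[[*x0,zf+.045]])[0][1]+1
    lidfit(n,off,zf,x0,rows(off,zf))
    if n!="scene0":
        for dz in(-.004,.004): lidfit(n,off,zf+dz,x0,rows(off,zf))
t=load("t4");cv2.imwrite("pics/c6.png",np.hstack([cv2.resize(load(n)["image"][200:250,370:430,::-1],None,fx=6,fy=6,interpolation=3) for n in("top0","t4")]))
E
```

```text
scene0 [0.55649763 0.17552182] 3248.0 3295.0
s3 [0.55537377 0.17726296] 3704.0 4326.0
s3 [0.55145154 0.1780189 ] 3665.0 5068.0
s3 [0.55889641 0.17665503] 3750.0 4975.0
s4 [ 0.52885166 -0.19299591] 4011.0 4608.0
s4 [ 0.52595737 -0.19421844] 3936.0 4150.0
s4 [ 0.53249136 -0.19138816] 4086.0 5379.0
```

View pics/c6.png

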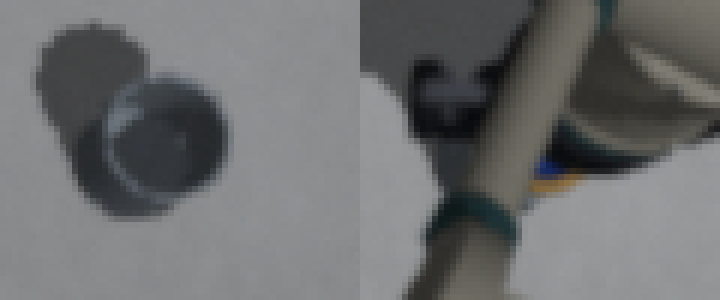

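The left half of the crop shows the tin mouth at about (397,222). In the right half only a sliver of cap and band shows beside the wrist, near (401,229). The fits put the lid about 2 mm too far +y and 1 mm too far +x, so I correct that and lower gently.

Request:
{"op": "carry_out", "data": {"increments": [[-0.12,-0.2,0,0,0,0,1],[0,0,-0.6,0,0,0,1],[0,0,-0.6,0,0,0,1],[0,0,-0.4,0,0,0,1],[0,0,-0.3,0,0,0,1],[0,0,-0.2,0,0,0,1],[0,0,-0.2,0,0,0,1],[0,0,0,0,0,0,1]]}}

```text
time: 8.6
tool_pos: [0.5239, -0.198, 0.1627]
tool_rot: [0.001, 1.0, 0.0, -0.0]
ft_force: [0.3, -0.2, -1.6]
grip_width: 0.732
grip_force: 44.1
```

Request:
{"op": "carry_out", "data": {"increments": [[0,0,-0.2,0,0,0,1],[0,0,-0.2,0,0,0,1],[0,0,0,0,0,0,1]]}}

```text
time: 8.9
tool_pos: [0.5238, -0.198, 0.1587]
tool_rot: [0.001, 1.0, 0.0, -0.0]
ft_force: [0.6, -0.2, -1.7]
grip_width: 0.733
grip_force: 44.1
```

Request:
{"op": "carry_out", "data": {"increments": [[0,0,-0.2,0,0,0,1],[0,0,-0.15,0,0,0,1],[0,0,-0.1,0,0,0,1],[0,0,0,0,0,0,1]]}}

```text
time: 9.3
tool_pos: [0.5238, -0.198, 0.1542]
tool_rot: [0.001, 1.0, 0.0, -0.0]
ft_force: [0.0, -0.0, -2.0]
grip_width: 0.731
grip_force: 44.1
```

Run:
```python
from h import *
s=snap("scene","s5")
from bench import bot; S=bot.get_state(); print(S["tool_pos"],S["ft_force"],S["wrist_torque"])
a=cv2.resize(s["image"][145:215,215:285,::-1],None,fx=8,fy=8,interpolation=3)
cv2.imwrite("pics/c7.png",a)
```

```text
[ 0.52388152 -0.19807854  0.1543297 ] [-0.15526169 -0.20046886 -1.45128857] [-0.0595379  -0.05232244 -0.03845834]
```

View pics/c7.png

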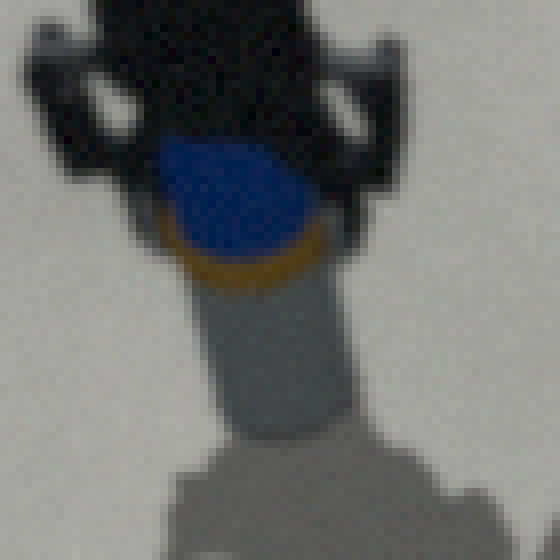

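The plug is inside the tin: band at crop (240,275), the tin's foot still at (285,438), and no contact force. I lower the last bit until the rim carries it.

Request:
{"op": "carry_out", "data": {"increments": [[0,0,-0.1,0,0,0,1],[0,0,-0.1,0,0,0,1],[0,0,0,0,0,0,1]]}}

```text
time: 9.65
tool_pos: [0.5239, -0.1981, 0.1523]
tool_rot: [0.001, 1.0, 0.0, -0.0]
ft_force: [-0.5, -0.2, -1.1]
grip_width: 0.732
grip_force: 44.1
```

Request:
{"op": "carry_out", "data": {"increments": [[0,0,-0.05,0,0,0,1],[0,0,0,0,0,0,1]]}}

```text
time: 9.85
tool_pos: [0.5239, -0.1981, 0.1521]
tool_rot: [0.001, 1.0, 0.0, 0.0]
ft_force: [-0.4, 0.3, 0.6]
grip_width: 0.729
grip_force: 44.3
```

Request:
{"op": "carry_out", "data": {"increments": [[0,0,-0.05,0,0,0,1],[0,0,0,0,0,0,1]]}}

```text
time: 10.05
tool_pos: [0.524, -0.1981, 0.1521]
tool_rot: [0.001, 1.0, -0.0, 0.0]
ft_force: [-1.8, 0.5, 4.0]
grip_width: 0.732
grip_force: 44.6
```

Request:
{"op": "carry_out", "data": {"increments": [[0,0,0,0,0,0,-0.55],[0,0,0,0,0,0,-0.7],[0,0,0,0,0,0,-0.85],[0,0,0,0,0,0,-1],[0,0,0,0,0,0,-1],[0,0,0,0,0,0,-1],[0,0,0,0,0,0,-1]], "grip_force": 20}}

```text
time: 10.75
tool_pos: [0.524, -0.1981, 0.1514]
tool_rot: [0.001, 1.0, 0.0, -0.0]
ft_force: [-0.1, -0.2, -0.2]
grip_width: 1.004
grip_force: 0.0
```

Request:
{"op": "carry_out", "data": {"increments": [[0,0,0.5,0,0,0,-1],[0,0,1,0,0,0,-1],[0,0,1,0,0,0,-1],[0,0,0.6,0,0,0,-1],[0,0,0,0,0,0,-1],[0,0,0,0,0,0,-1]]}}

```text
time: 11.35
tool_pos: [0.5239, -0.1981, 0.1828]
tool_rot: [0.001, 1.0, -0.0, 0.0]
ft_force: [0.7, 0.3, 0.4]
grip_width: 1.001
grip_force: 0.0
```

Run:
```python
from h import *
s=snap("scene","s6")
a=cv2.resize(s["image"][145:215,215:285,::-1],None,fx=8,fy=8,interpolation=3)
cv2.imwrite("pics/c8.png",a)
```

```text
(no output)
```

View pics/c8.png

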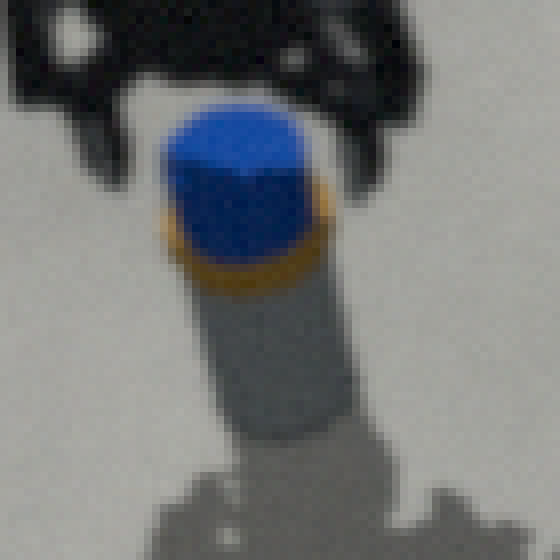

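The pair is seated level on the upright tin: cap top at crop (235,140), band at (245,280), foot unmoved at (285,438). The open tips are beside the mid-height of the cap, so I close on it.

Request:
{"op": "carry_out", "data": {"increments": [[0,0,0,0,0,0,-0.6],[0,0,0,0,0,0,-0.45],[0,0,0,0,0,0,-0.35],[0,0,0,0,0,0,-0.28],[0,0,0,0,0,0,-0.2],[0,0,0,0,0,0,0],[0,0,0,0,0,0,1],[0,0,0,0,0,0,1],[0,0,0,0,0,0,1]], "grip_force": 20}}

```text
time: 12.3
tool_pos: [0.5239, -0.1981, 0.1824]
tool_rot: [0.001, 1.0, 0.0, 0.0]
ft_force: [-0.3, -1.1, 0.1]
grip_width: 0.631
grip_force: 21.2
```

Request:
{"op": "carry_out", "data": {"increments": [[0,-0.05,0,0,0,0,1],[0,0,0,0,0,0,1],[0,0,0,0,0,0,1]]}}

```text
time: 12.6
tool_pos: [0.5239, -0.1985, 0.1824]
tool_rot: [0.001, 1.0, 0.0, -0.0]
ft_force: [0.1, 0.1, 0.5]
grip_width: 0.627
grip_force: 21.2
```

```bash
python3 -c "
from bench import bot; s=bot.get_state(); print(s['ft_force'],s['wrist_torque'])"
```

```text
[0.07783237 0.13019785 0.46393731] [ 0.01545073 -0.01159875  0.03230655]
```

Request:
{"op": "carry_out", "data": {"increments": [[0,0,0.2,0,0,0,1],[0,0,0.3,0,0,0,1],[0,0,0.4,0,0,0,1],[0,0,0.4,0,0,0,1],[0,0,0.5,0,0,0,1],[0,0,1,0,0,0,1],[0,0,1.4,0,0,0,1],[0,0,1.5,0,0,0,1],[0,0,1.5,0,0,0,1],[0,0,1,0,0,0,1],[0,0,0.5,0,0,0,1],[0,0,0.3,0,0,0,1]]}}

```text
time: 13.8
tool_pos: [0.5239, -0.1986, 0.273]
tool_rot: [0.001, 1.0, -0.0, 0.0]
ft_force: [0.2, 0.6, -1.0]
grip_width: 0.629
grip_force: 21.2
```

Request:
{"op": "carry_out", "data": {"increments": [[0,0,0,0,0,0,1],[0,0,0,0,0,0,1],[0,0,0,0,0,0,1],[0,0,0,0,0,0,1]]}}

```text
time: 14.2
tool_pos: [0.5238, -0.1985, 0.2719]
tool_rot: [0.001, 1.0, 0.0, -0.0]
ft_force: [-0.6, 0.6, -0.4]
grip_width: 0.632
grip_force: 21.2
```

Run:
```python
from h import *
s=snap("scene","s7")
a=cv2.resize(s["image"][120:220,200:300,::-1],None,fx=6,fy=6,interpolation=3)
cv2.imwrite("pics/c9.png",a)
```

```text
(no output)
```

View pics/c9.png

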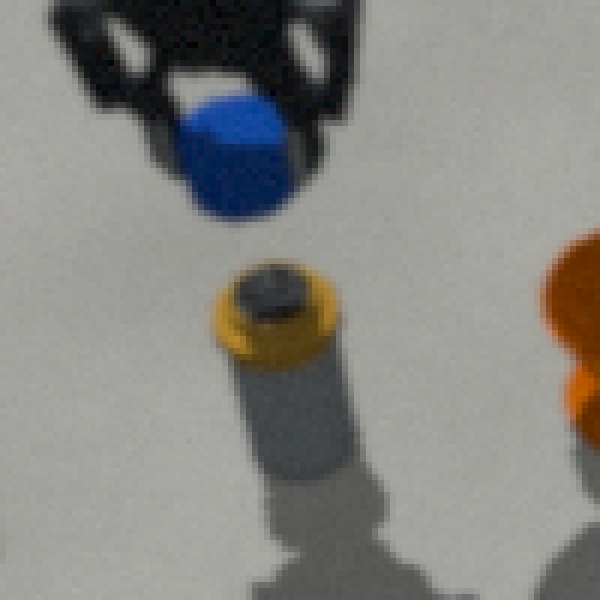

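The cap is held level at crop (240,155), about 9 cm above the tin. The sieve lid sits flat on the tin, band at (278,320), and the dripper is untouched.

```bash
python3 -c "
from bench import bot; print(bot.hand_in())"
```

```text
the job is handed in; nothing more can be done
None
```

The job is handed in: the sieve lid is home on the tin, which stands where it was, and the blue cap is held level about 9 cm above it; I saw nothing else on the shelf disturbed.

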